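Draw the prep pan home under the board and load it

TASK

Get the prep station ready: from behind its far lip, draw the steel pan toward you along its runners and under the board, by feel, until the spring catch there snaps down behind its near edge and holds it home against the sprung buffers; go gently, with no more than about 20 N of pull. Then put the garlic bulb in the pan, leaving the lemons and the mug where they are.

Things in the scene. Friction and masses are not known exactly. Their poses are not given: they have to be found in the camera images.
- station: Fixed bamboo prep station: chopping board 135 deep x 300 wide x 20 mm, top at z = 93 mm, on two side cheeks that run on 160 mm behind it as the pan's runners (ledges at z = 48, outer guides to 57 mm, 201 mm over all; open between and at the far end). Origin: on the worktop under the middle of the board's far edge; x along the runners away from the robot; the board covers x = -135 to 0 mm.
- board_edge (a point): Middle of the far edge of the board, on its top, z = 93 mm; underside at 73 mm. Out of sight under the board an adjustable stop carries two sprung buffers and the spring catch, set differently every time: the pan's near edge meets the buffers somewhere between 35 and 57 mm this side of the board's far edge and must press them in about 5 mm for the catch to snap; after 8 mm they are solid.
- pan: Loose steel prep pan, 140 (x) x 176 (y) x 45 mm high, walls 2 mm, 0.3 to 0.65 kg, standing drawn out behind the board. It hangs by its side flanges on the runners, 2.5 mm play to each guide, underside 10 mm above the worktop. Origin: centre of underside, x along the runners away from the robot. Inside x = -50 to +57, y = -75 to +75 mm. Pulled off its middle line it may wedge.
- far_lip (a point): Middle of the far edge of the pan's rolled bead (its outermost point), 42 mm above the pan's underside. Flange 11 mm broad. Behind and below the lip is free space. The wall cabinets begin at about x = 0.55 m, 0.52 m above the worktop: a raised wrist can strike them.
- near_lip (a point): Middle of the near edge of the pan, 42 mm above its underside: a rolled bead 6 mm thick, top at 45 mm, with a flat flange 17 mm broad behind it at 40 mm. This end goes in under the board. The pan slides with 1 to 5 N, under the catch with 4 to 9 N; as the buffers go in the pull rises to 9 to 15 N, then the catch snaps and the buffers hold the pan against the catch.
- pan_floor (a point): Centre of the inside floor of the pan.
- latch (a joint): Angle (rad) of the spring catch under the board: 0 = hanging free; rises to about 0.25 while the pan's near bead passes beneath it; drops to about 0.11 when it has snapped down behind the bead onto the flange (pan home).
- garlic: Loose garlic bulb, white, 56 mm wide and 56 mm high, on the worktop beside the station. Origin: centre of its underside.
- lemon_a: Larger yellow lemon, 77 x 51 x 52 mm, on the worktop; to be left alone. Origin: centre of its underside.
- lemon_b: Smaller yellow lemon, 67 x 54 x 54 mm, on the worktop; to be left alone. Origin: centre of its underside.
- mug: White mug, 78 mm across, 97 mm high, on the worktop to the right; to be left alone. Origin: centre of its underside.
Mind the look-alikes: they are no part of the job. Several things have the shape of the pan; the one meant has the colours described above. Leave any black look-alike of the garlic alone.

How it is judged:
By the outcome, as a careful person would: the job done as asked, in the order asked, and still so for the second after the job is handed in, with the robot touching nothing.
It also fails if it takes over 58 s, if anything falls off the work surface, if the arm or the gripper's body presses on something with over 40 N, if the wrist force passes 120 N, or if a joint passes its speed limit or range.

ROBOT

A 6-joint arm with a two-finger parallel gripper is mounted at the origin on a cart in front of the work surface, level with it; the furniture and walls round the work are solid. World frame = base frame: x ahead of the robot, y to its left, z up, the work surface at z = 0. Lengths are in m, angles in rad, forces in N, time in s.
With the tool pointing down it reaches from about 0.35 to 0.85 m from the base axis. Payload 8.1 kg.
Tool frame: the origin (TCP) lies at the very end of the fingers, on their centre line; the grasp point (between the pads) lies 19 mm behind it; z points along the fingers, y is the line along which they close (so a half turn about z gives the same grasp; the last joint's range is limited). The gripper opens to 93 mm and grips with 3 to 60 N. Pads are 15 mm wide; open, the fingers measure 128 mm over their backs; the gripper's body (75 mm by 188 mm) begins 65 mm behind the grasp point.
Start: joints at [-1.351, 0.13, 1.488, -0, 1.523, -0.085], TCP at [0.18, -0.572, 0.219] pointing down, gripper open.
Joint ranges: [-2.96, 2.96], [-0.89, 2.26], [0.02, 2.5], [-1.34, 4.48], [0, 2.73], [-2.66, 2.66]. Speed limits (rad/s): [2.39, 2.39, 2.79, 3.14, 3.14, 3.14].

INTERFACE

Orientations are given as a rotation vector (axis times angle).
In Python, from plant import monitor, eyes, ticket gives the robot as it stands.
- The arm moves only by the tool arm_command, never from a script. Its argument "deltas" is a list that holds one entry, the list of rows, each a list of 6 numbers: the shift along the world's x, y, z in cm, then the turn, a rotation vector about the world's x, y, z in degrees. In form: [[[tx, ty, tz, rx, ry, rz], ...]]. A call has 1 to 12 rows; each row shifts and turns the commanded pose from where the row before left it; what a row does not reach is not made up. A row lasts 1/12 s, in which the tool goes at most 41.7 mm and 7.16 degrees, less where a joint would pass 70% of its speed; a pose out of reach is approached as far as the arm can. A call is refused whole if a number of a shift passes 4.17 or a number of a turn 7.16, either way. A call with a gripper value outside its range is refused whole. "gripper" is the opening, from -1 (shut) to 1 (fully open), set as the call begins (left out, the last holds). The fingers move at their own pace and stop on an object; "squeeze" is the grip in N (left out, the last holds). Time passes only in rows, so rows that do not move let the fingers close. It gives the time, the measured TCP pose, the force, the opening and the grip force at its end, in the units of the state.
- monitor.read_state(): the state, without advancing time (a new reading comes with each control period).
- eyes.read_camera(name): name is "scene" or "side" or "wrist"; returns the picture (384x512x3 uint8, blue, green, red); there is no depth.
- eyes.camera_model(name): a dict with "fx", "fy", "cx", "cy" (pixels), "rvec" (rotation vector, rad) and "tvec" (3), from world to camera coordinates, as OpenCV has them. Camera axes: x right, y down, z forward; pixel columns grow to the right and rows downward; lengths in m; the calibration is good to about 2 mm. A picture is of the moment at which its call begins: read the wrist's pose just before it. camera_model takes no time and is no camera call; for the wrist camera it gives the pose at the moment of the call.
- ticket.close_job(): hands the job in; it is judged then, once.
The state is a dict: "t": time; "q": joint angles; "dq": joint speeds; "joint_torque": joint torques, N m; "tool_pos": TCP position; "orientation": TCP orientation; "force": force on the tool from outside, world axes, zero at the start; "wrist_torque": the same for the moment, N m; "opening": finger opening in m; "gripper_force": force on a finger pad.
Only numpy, scipy, OpenCV 4.12 (cv2) and the standard library are available. Lean on these libraries where they do the work, as an engineer would, in place of code of your own. Each camera call takes 0.05 s, during which the arm holds its last target. There are 200 camera calls.

## Working session

There is one attempt and no reset: what is moved stays moved. The work goes in short steps, Python scripts to look and compute and a tool call to move; the robot and the scene stay as the last step left them, time stands still between calls to the robot, and variables do not carry over. Pictures are saved under pics/ and viewed, at most 10 in all, crops included, and the job is handed in when it is done.

Besides the shell and the picture viewer there is one more tool, called after "Emit:" by a JSON object that holds its "fn" and its "kwargs", one argument or row to a line. arm_command: Moves the arm, as the interface text tells. Its arguments: {"type":"object","properties":{"deltas":{"type":"array"},"gripper":{"type":"number"},"squeeze":{"type":"number"}},"required":["deltas"]}

```bash
mkdir -p pics; ls; cat > h.py <<'E'
import numpy as np, cv2
from plant import monitor, eyes, ticket
def snap(n,f):
    m=eyes.camera_model(n); im=eyes.read_camera(n); cv2.imwrite('pics/'+f+'.png',im); return im,m
def K(m): return np.array([[m['fx'],0,m['cx']],[0,m['fy'],m['cy']],[0,0,1.]])
def ray(m,u,v,z):
    R=cv2.Rodrigues(np.array(m['rvec'],float))[0]; t=np.array(m['tvec'],float).ravel()
    c=-R.T@t; d=R.T@np.linalg.inv(K(m))@np.array([u,v,1.]); return c+d*(z-c[2])/d[2]
def proj(m,p): return cv2.projectPoints(np.array(p,float).reshape(-1,3),np.array(m['rvec'],float),np.array(m['tvec'],float),K(m),None)[0].reshape(-1,2)
E
python3 - <<'E'
from h import *
a,m=snap('scene','scene0'); print(m)
b,m=snap('side','side0'); print(m)
print(monitor.read_state())
E
```

```text
pics
{'fx': 456.2524877784113, 'fy': 456.2524877784113, 'cx': 263.3756569822446, 'cy': 196.0420495586437, 'rvec': array([ 1.9217076 , -0.64651532,  0.38841566]), 'tvec': array([-0.32599122,  0.2290457 ,  1.15871206])}
{'fx': 483.4339928645876, 'fy': 483.4339928645876, 'cx': 252.70434962585514, 'cy': 186.67061583700934, 'rvec': array([ 2.04727206, -0.13419847,  0.11794256]), 'tvec': array([-0.44960214,  0.13228624,  1.83370291])}
{'t': 0.1, 'q': array([-1.35142114e+00,  1.31068993e-01,  1.48918539e+00, -5.49180607e-07,
        1.52300604e+00, -8.54401232e-02]), 'dq': array([ 0.00153595, -0.00129248, -0.00285375, -0.00016458,  0.00156794,
       -0.00049693]), 'joint_torque': array([ 1.36581028e-03, -5.61342108e+01, -4.93095803e+01,  7.70462654e-02,
        2.91653315e-02, -3.65278709e-05]), 'tool_pos': array([ 0.17995434, -0.57183067,  0.21769405]), 'orientation': array([-3.10353191e+00, -4.76698724e-01,  1.76071796e-04]), 'force': array([-0.2647786 ,  0.55235867, -0.74776883]), 'wrist_torque': array([ 0.01012773, -0.00044398, -0.02785002]), 'gripper_force': 0.0, 'opening': 0.09297125354769371}
```

View pics/scene0.png

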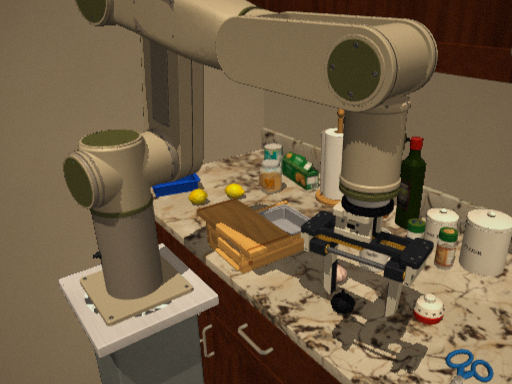

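View pics/side0.png

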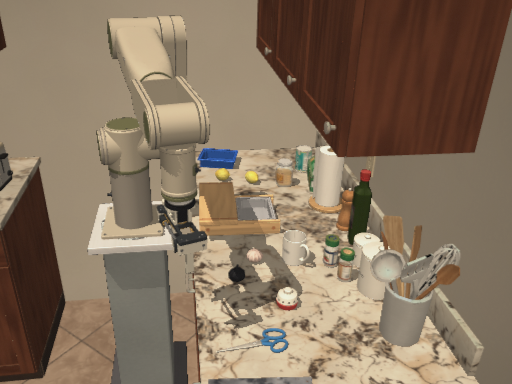

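Side view: station at about (235,210), grey pan at (258,208), garlic (254,256), black look-alike (237,273), mug (294,247), lemons (222,174) and (252,177). I'll look at an enlarged crop.

```bash
python3 - <<'E'
from h import *
a=cv2.imread('pics/side0.png')[160:290,185:325]
cv2.imwrite('pics/c1.png',cv2.resize(a,None,fx=5,fy=4.6,interpolation=cv2.INTER_CUBIC)[:598])
b=cv2.imread('pics/scene0.png')[170:320,180:380]
cv2.imwrite('pics/c2.png',cv2.resize(b,None,fx=4,fy=4,interpolation=cv2.INTER_CUBIC))
m=eyes.camera_model('side')
for n,u,v,z in [('garlic',254,256,.028),('black',237,273,.028),('mug',293,247,.05),('la',222,174,.026),('lb',252,177,.026)]: print(n,ray(m,u,v,z))
E
```

```text
garlic [ 0.4126801  -0.30846785  0.028     ]
black [ 0.34574843 -0.39276183  0.028     ]
mug [ 0.54542622 -0.3024149   0.05      ]
la [0.36345333 0.32572167 0.026     ]
lb [0.49265082 0.28320035 0.026     ]
```

View pics/c1.png

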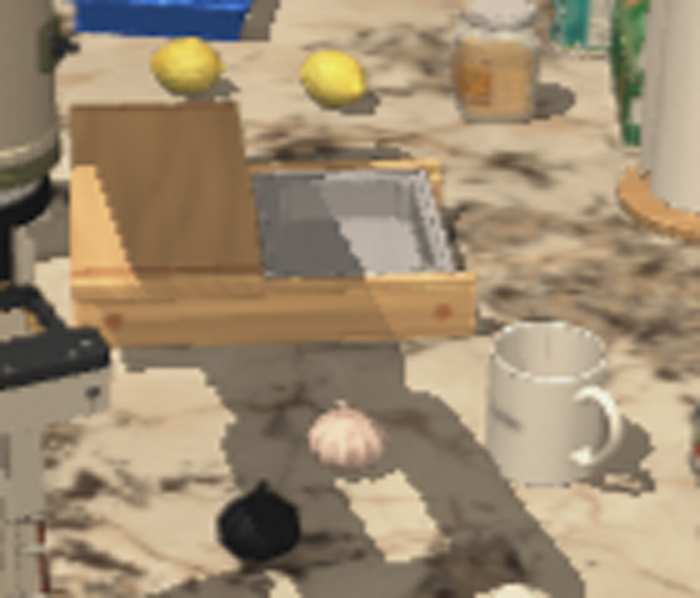

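View pics/c2.png

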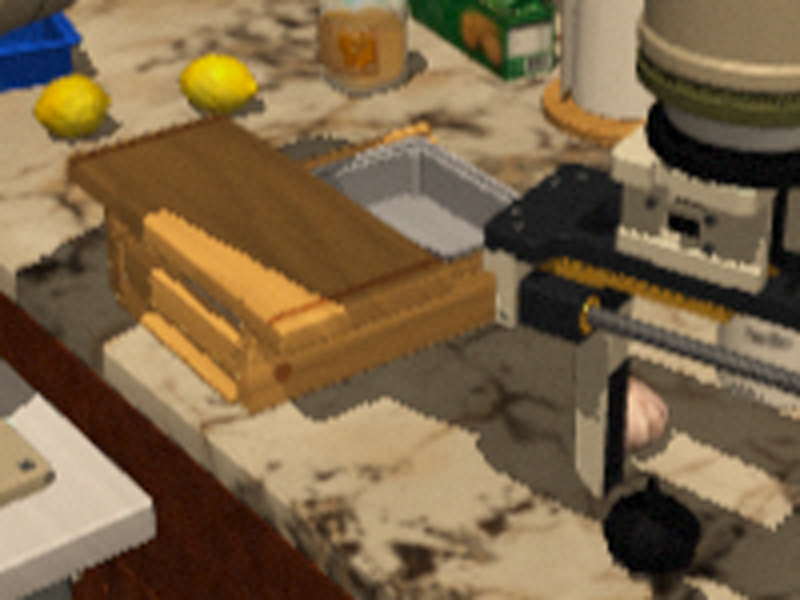

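Crops: board far-edge top corners about crop (262,268) and (237,102); pan far lip from (468,270) to (430,170); garlic centre (346,436); the black one and the mug are clear of it.

```bash
python3 - <<'E'
from h import *
m=eyes.camera_model('side')
for n,u,v,z in [('bfr',262,270,.093),('bfl',237,102,.093),('bnl',72,106,.093),('bnr',72,274,.093),('runR',475,276,.057),('runL',441,161,.057),('lipR',465,270,.1-.045),('lipL',428,170,.055),('garlic',346,437,.028),('mugrim',548,343,.097),('mugbase',535,475,.0)]: print(n,ray(m,185+u/5,160+v/4.6,z).round(4))
w=eyes.camera_model('wrist');R=cv2.Rodrigues(w['rvec'])[0];s=monitor.read_state();T=cv2.Rodrigues(s['orientation'])[0]
print(w['fx'],'cam in tool',T.T@(-R.T@w['tvec']-s['tool_pos']),'\n',T.T@R.T)
E
```

```text
bfr [ 0.3726 -0.1719  0.093 ]
bfl [0.386  0.1103 0.093 ]
bnl [0.2543 0.1152 0.093 ]
bnr [ 0.2405 -0.164   0.093 ]
runR [ 0.5333 -0.1383  0.057 ]
runL [0.5437 0.0528 0.057 ]
lipR [ 0.5285 -0.1253  0.055 ]
lipL [0.5312 0.0413 0.055 ]
garlic [ 0.4142 -0.3029  0.028 ]
mugrim [ 0.5486 -0.2987  0.097 ]
mugbase [ 0.5402 -0.325   0.    ]
314.16592287403154 cam in tool [ 6.82004805e-02 -1.59661407e-04 -1.65366106e-01] 
 [[-1.00144394e-03 -9.68228155e-01 -2.50066466e-01]
 [ 9.99999391e-01 -1.08556778e-03  1.98483071e-04]
 [-4.63640997e-04 -2.50066115e-01  9.68228652e-01]]
```

```bash
python3 - <<'E'
from h import *
m=eyes.camera_model('scene'); s=monitor.read_state()
for h in np.arange(0,.6,.05): print(round(h,2),proj(m,s['tool_pos']+[0,0,h]).round())
print(proj(m,[[.55,-.04,.52],[.55,-.04,.0]]))
E
```

```text
0.0 [[359. 302.]]
0.05 [[361. 276.]]
0.1 [[363. 249.]]
0.15 [[366. 220.]]
0.2 [[368. 190.]]
0.25 [[371. 157.]]
0.3 [[374. 123.]]
0.35 [[377.  85.]]
0.4 [[381.  45.]]
0.45 [[385.   2.]]
0.5 [[389. -44.]]
0.55 [[393. -95.]]
[[312.81557858  54.14372025]
 [308.1423424  227.15368659]]
```

Emit:
{"fn": "arm_command", "kwargs": {
  "deltas": [
    [[2,3,0.3,0,0,-2.5],[2,3,0.3,0,0,-2.5],[2,3,0.3,0,0,-2.5],[2,3,0.3,0,0,-2.5],[2,3,0.3,0,0,-2.5],[2,3,0.3,0,0,-2.5],[2,3,0.3,0,0,-2.5],[2,3,0.3,0,0,-2.5],[0,0,0,0,0,0]]
  ],
  "gripper": -1
}}

```text
t: 0.85
tool_pos: [0.3431, -0.3279, 0.2431]
orientation: [-3.139, 0.067, -0.003]
force: [-0.4, -0.8, 0.2]
opening: 0.0376
gripper_force: 0.0
```

```bash
python3 - <<'E'
from h import *
a,m=snap('wrist','w1');s=monitor.read_state();print(s['t'],s['tool_pos'],s['orientation']);np.save('w1.npy',np.r_[m['rvec'],m['tvec']])
E
```

```text
0.9 [ 0.34169938 -0.33002459  0.24287027] [-3.14087014e+00  6.28966095e-02 -1.15917076e-03]
```

View pics/w1.png

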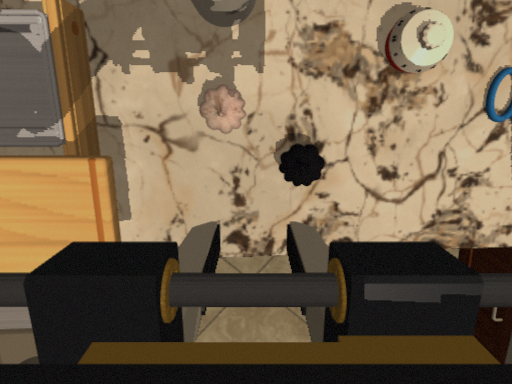

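Wrist view: garlic at (222,109), black look-alike at (302,165), mug at the top (225,8), station at left. Next, a view over the pan.

Emit:
{"fn": "arm_command", "kwargs": {
  "deltas": [
    [[0.6,3.5,0,0,0,0],[0.6,3.5,0,0,0,0],[0.6,3.5,0,0,0,0],[0.6,3.5,0,0,0,0],[0.6,3.5,0,0,0,0],[0.6,3.5,0,0,0,0],[0.6,3.5,0,0,0,0],[0.6,3.5,0,0,0,0],[0,0,0,0,0,0],[0,0,0,0,0,0]]
  ]
}}

```text
t: 1.73
tool_pos: [0.3881, -0.0516, 0.2424]
orientation: [3.141, -0.063, -0.001]
force: [0.4, 0.3, 1.3]
opening: 0.0006
gripper_force: 0.0
```

```bash
python3 - <<'E'
from h import *
a,m=snap('wrist','w2');s=monitor.read_state();print(s['t'],s['tool_pos'],s['orientation'],s['opening'],s['force']);np.save('w2.npy',np.r_[m['rvec'],m['tvec']])
d=np.load('w1.npy');m1=dict(m,rvec=d[:3],tvec=d[3:])
print('garlic',ray(m1,222,109,.03),'mug',ray(m1,225,-10,.097))
cv2.imwrite('pics/w2b.png',cv2.resize(a[:260],None,fx=1.55,fy=1.55,interpolation=cv2.INTER_CUBIC))
E
```

```text
1.7833 [ 0.38800656 -0.05268321  0.24237798] [ 3.14028767e+00 -6.63296042e-02 -9.14750444e-04] 0.0003974574951004712 [-0.06807825 -0.49174987 -0.12416371]
garlic [ 0.4149846  -0.29474598  0.03      ] mug [ 0.51513815 -0.3107099   0.097     ]
```

View pics/w2b.png

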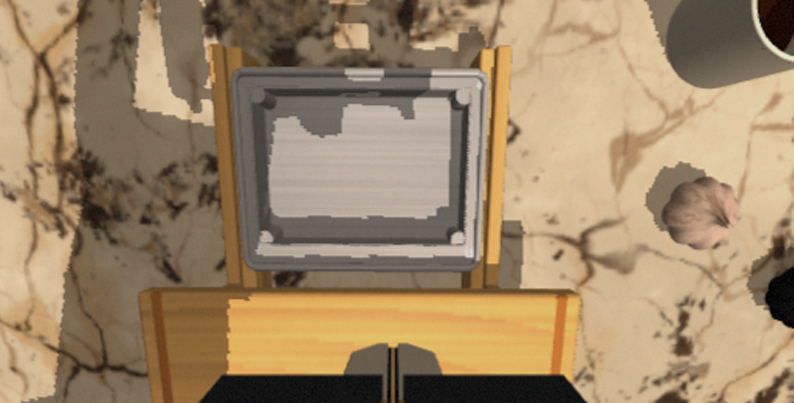

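Pan far bead from (235,70) to (488,70), near bead (245,270)–(480,270), board far edge (140,289)–(580,291), runner ends (213,46) and (512,46), garlic (701,213), in the enlarged picture.

```bash
python3 - <<'E'
from h import *
d=np.load('w2.npy');m=dict(eyes.camera_model('wrist'),rvec=d[:3],tvec=d[3:])
P={}
for n,u,v,z in [('bl',140,289,.093),('br',580,291,.093),('lipfL',235,69,.052),('lipfR',488,69,.052),('lipnL',245,270,.052),('lipnR',480,270,.052),('runL',213,46,.057),('runR',512,46,.057),('garlic',701,213,.03)]:
    P[n]=ray(m,u/1.55,v/1.55,z); print(n,P[n].round(4))
for a,b in [('bl','br'),('lipfL','lipfR'),('lipnL','lipnR'),('runL','runR')]:
    e=P[a]-P[b]; print(a,(P[a]+P[b])/2,np.linalg.norm(e),np.degrees(np.arctan2(-e[0],e[1])))
E
```

```text
bl [0.3875 0.116  0.093 ]
br [ 0.3741 -0.1763  0.093 ]
lipfL [0.5272 0.0483 0.052 ]
lipfR [ 0.5203 -0.1218  0.052 ]
lipnL [0.3898 0.0577 0.052 ]
lipnR [ 0.3826 -0.1169  0.052 ]
runL [0.5407 0.0596 0.057 ]
runR [ 0.5327 -0.1364  0.057 ]
garlic [ 0.4156 -0.2901  0.03  ]
bl [ 0.38083114 -0.03016641  0.093     ] 0.29255181912431993 -2.6302193156652853
lipfL [ 0.52375255 -0.03670727  0.052     ] 0.17024675011590412 -2.3439972651973138
lipnL [ 0.38620649 -0.02962649  0.052     ] 0.1747692156416689 -2.3603888577560164
runL [ 0.53666427 -0.03840661  0.057     ] 0.19623589238970665 -2.342318434977923
```

Emit:
{"fn": "arm_command", "kwargs": {
  "deltas": [
    [[1.6,0.36,-3.2,0,-2,0],[1.6,0.36,-3.2,0,-2,0],[1.6,0.36,-3.2,0,-2,0],[1.6,0.36,-3.2,0,-2,0],[1.6,0.36,-3.2,0,-2,0],[0,0,0,0,0,0],[2.1,-0.08,0,0,0,0],[2.1,-0.08,0,0,0,0],[2.1,-0.08,0,0,0,0],[2.1,-0.08,0,0,0,0],[0,0,0,0,0,0],[0,0,0,0,0,0]]
  ]
}}

```text
t: 2.78
tool_pos: [0.5526, -0.0396, 0.0837]
orientation: [-3.126, 0.072, -0.273]
force: [0.1, -0.4, 0.2]
opening: 0.0002
gripper_force: 0.0
```

Emit:
{"fn": "arm_command", "kwargs": {
  "deltas": [
    [[0,0.1,-2,0,0,0],[0,0.1,-2,0,0,0],[0,0,-1.5,0,3,0],[0,0,0,0,3.5,0],[0,0,0,0,3.5,0],[0,0,0,0,0,0],[0,0,0,0,0,0]]
  ]
}}

```text
t: 3.37
tool_pos: [0.5522, -0.0365, 0.0282]
orientation: [3.141, -0.071, 0.001]
force: [-0.5, -0.3, 0.3]
opening: 0.0006
gripper_force: 0.0
```

```bash
python3 - <<'E'
from h import *
a,m=snap('side','s2');s=monitor.read_state();print(s['tool_pos'],s['orientation'],s['force'])
cv2.imwrite('pics/s2b.png',cv2.resize(a[130:260,170:320],None,fx=4.5,fy=4.5,interpolation=cv2.INTER_CUBIC))
E
```

```text
[ 0.55186184 -0.03622592  0.028066  ] [ 3.14076935e+00 -7.03651849e-02  1.90590146e-03] [-0.03066368  0.23586852 -0.29604681]
```

View pics/s2b.png

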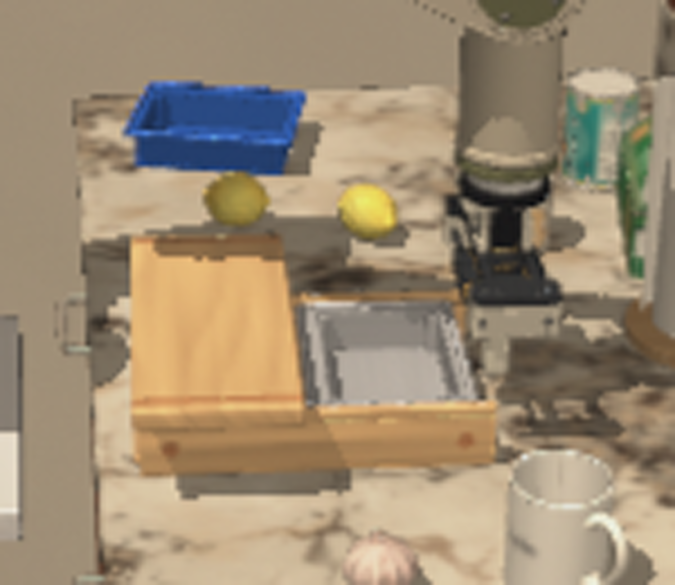

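The fingers (about (490,350)) stand behind the far lip. Pulling gently.

Emit:
{"fn": "arm_command", "kwargs": {
  "deltas": [
    [[-0.5,0.02,0,0,0,0],[-0.4,0.02,0,0,0,0],[-0.3,0.01,0,0,0,0],[-0.3,0.01,0,0,0,0],[-0.3,0.01,0,0,0,0],[-0.3,0.01,0,0,0,0],[-0.3,0.01,0,0,0,0],[-0.3,0.01,0,0,0,0],[-0.3,0.01,0,0,0,0]]
  ]
}}

```text
t: 4.17
tool_pos: [0.5222, -0.0344, 0.0279]
orientation: [3.141, -0.07, 0.001]
force: [2.6, 0.0, 0.1]
opening: 0.0005
gripper_force: 1.3
```

Emit:
{"fn": "arm_command", "kwargs": {
  "deltas": [
    [[-0.3,0,0,0,0,0],[-0.3,0,0,0,0,0],[-0.3,0,0,0,0,0],[-0.3,0,0,0,0,0],[-0.3,0,0,0,0,0],[-0.3,0,0,0,0,0]]
  ]
}}

```text
t: 4.67
tool_pos: [0.504, -0.0345, 0.0278]
orientation: [3.141, -0.07, 0.001]
force: [2.3, 0.4, 1.0]
opening: 0.0005
gripper_force: 1.6
```

Emit:
{"fn": "arm_command", "kwargs": {
  "deltas": [
    [[-0.2,0.01,0,0,0,0],[-0.2,0.01,0,0,0,0],[-0.2,0.01,0,0,0,0],[-0.2,0.01,0,0,0,0]]
  ]
}}

```text
t: 5.0
tool_pos: [0.4961, -0.0341, 0.0278]
orientation: [3.141, -0.069, 0.001]
force: [3.8, -0.7, 2.1]
opening: 0.0004
gripper_force: 1.7
```

Emit:
{"fn": "arm_command", "kwargs": {
  "deltas": [
    [[-0.2,0.01,0,0,0,0],[-0.2,0.01,0,0,0,0]]
  ]
}}

```text
t: 5.17
tool_pos: [0.4927, -0.0339, 0.0279]
orientation: [3.141, -0.07, 0.003]
force: [6.7, -1.4, -0.9]
opening: 0.0008
gripper_force: 3.5
```

Catch is being lifted; smaller steps.

Emit:
{"fn": "arm_command", "kwargs": {
  "deltas": [
    [[-0.15,0,0,0,0,0],[-0.15,0,0,0,0,0]]
  ]
}}

```text
t: 5.33
tool_pos: [0.4898, -0.0339, 0.0279]
orientation: [3.141, -0.07, 0.003]
force: [7.2, -0.3, -2.1]
opening: 0.0005
gripper_force: 3.5
```

Emit:
{"fn": "arm_command", "kwargs": {
  "deltas": [
    [[-0.15,0.01,0,0,0,0],[-0.15,0.01,0,0,0,0]]
  ]
}}

```text
t: 5.5
tool_pos: [0.4868, -0.0337, 0.0279]
orientation: [3.141, -0.07, 0.003]
force: [6.5, -0.2, -0.9]
opening: 0.0008
gripper_force: 3.5
```

Emit:
{"fn": "arm_command", "kwargs": {
  "deltas": [
    [[-0.1,0,0,0,0,0],[-0.1,0.01,0,0,0,0]]
  ]
}}

```text
t: 5.67
tool_pos: [0.4848, -0.0336, 0.0279]
orientation: [3.141, -0.07, 0.003]
force: [6.5, 0.0, -0.8]
opening: 0.0005
gripper_force: 3.4
```

Emit:
{"fn": "arm_command", "kwargs": {
  "deltas": [
    [[-0.1,0,0,0,0,0],[-0.1,0.01,0,0,0,0]]
  ]
}}

```text
t: 5.83
tool_pos: [0.4828, -0.0335, 0.0279]
orientation: [3.141, -0.07, 0.003]
force: [7.0, -0.7, -0.5]
opening: 0.0006
gripper_force: 3.4
```

Emit:
{"fn": "arm_command", "kwargs": {
  "deltas": [
    [[-0.1,0,0,0,0,0],[-0.1,0.01,0,0,0,0]]
  ]
}}

```text
t: 6.0
tool_pos: [0.4808, -0.0334, 0.0279]
orientation: [3.141, -0.07, 0.003]
force: [6.9, -0.4, -0.7]
opening: 0.0009
gripper_force: 3.4
```

Emit:
{"fn": "arm_command", "kwargs": {
  "deltas": [
    [[-0.1,0,0,0,0,0],[-0.1,0.01,0,0,0,0]]
  ]
}}

```text
t: 6.17
tool_pos: [0.4788, -0.0334, 0.0279]
orientation: [3.141, -0.07, 0.003]
force: [7.3, -0.3, -0.8]
opening: 0.0007
gripper_force: 3.3
```

Emit:
{"fn": "arm_command", "kwargs": {
  "deltas": [
    [[-0.1,0,0,0,0,0],[-0.1,0.01,0,0,0,0]]
  ]
}}

```text
t: 6.33
tool_pos: [0.4767, -0.0332, 0.0279]
orientation: [3.141, -0.07, 0.003]
force: [6.4, -0.3, -1.7]
opening: 0.0005
gripper_force: 3.3
```

Emit:
{"fn": "arm_command", "kwargs": {
  "deltas": [
    [[-0.1,0,0,0,0,0]]
  ]
}}

```text
t: 6.42
tool_pos: [0.4757, -0.0332, 0.0279]
orientation: [3.141, -0.07, 0.003]
force: [6.8, -0.0, -1.7]
opening: 0.0006
gripper_force: 3.4
```

Emit:
{"fn": "arm_command", "kwargs": {
  "deltas": [
    [[-0.1,0.01,0,0,0,0]]
  ]
}}

```text
t: 6.5
tool_pos: [0.4748, -0.0331, 0.0279]
orientation: [3.141, -0.07, 0.003]
force: [6.5, 0.4, -1.6]
opening: 0.0003
gripper_force: 3.3
```

Emit:
{"fn": "arm_command", "kwargs": {
  "deltas": [
    [[-0.1,0,0,0,0,0]]
  ]
}}

```text
t: 6.58
tool_pos: [0.474, -0.0332, 0.028]
orientation: [3.141, -0.07, 0.004]
force: [8.9, -0.5, -2.6]
opening: 0.0007
gripper_force: 4.1
```

Emit:
{"fn": "arm_command", "kwargs": {
  "deltas": [
    [[-0.1,0,0,0,0,0]]
  ]
}}

```text
t: 6.67
tool_pos: [0.4732, -0.0332, 0.028]
orientation: [3.141, -0.07, 0.004]
force: [7.6, -1.2, -2.2]
opening: 0.0005
gripper_force: 4.3
```

Emit:
{"fn": "arm_command", "kwargs": {
  "deltas": [
    [[-0.1,0.01,0,0,0,0]]
  ]
}}

```text
t: 6.75
tool_pos: [0.4723, -0.0332, 0.0281]
orientation: [3.14, -0.07, 0.005]
force: [9.3, -1.3, -2.3]
opening: 0.0005
gripper_force: 4.5
```

Emit:
{"fn": "arm_command", "kwargs": {
  "deltas": [
    [[-0.08,0,0,0,0,0]]
  ]
}}

```text
t: 6.83
tool_pos: [0.4716, -0.0332, 0.0281]
orientation: [3.14, -0.07, 0.005]
force: [10.6, -0.6, -2.9]
opening: 0.0004
gripper_force: 4.7
```

Emit:
{"fn": "arm_command", "kwargs": {
  "deltas": [
    [[-0.08,0,0,0,0,0]]
  ]
}}

```text
t: 6.92
tool_pos: [0.471, -0.0332, 0.0282]
orientation: [3.14, -0.07, 0.005]
force: [9.3, -0.1, -2.0]
opening: 0.0006
gripper_force: 4.8
```

Emit:
{"fn": "arm_command", "kwargs": {
  "deltas": [
    [[-0.08,0,0,0,0,0]]
  ]
}}

```text
t: 7.0
tool_pos: [0.4703, -0.0332, 0.0283]
orientation: [3.14, -0.07, 0.006]
force: [9.3, -1.1, -0.9]
opening: 0.0005
gripper_force: 5.0
```

Emit:
{"fn": "arm_command", "kwargs": {
  "deltas": [
    [[-0.06,0,0,0,0,0]]
  ]
}}

```text
t: 7.08
tool_pos: [0.4698, -0.0332, 0.0283]
orientation: [3.14, -0.07, 0.006]
force: [9.9, -0.2, -3.0]
opening: 0.0004
gripper_force: 5.1
```

Emit:
{"fn": "arm_command", "kwargs": {
  "deltas": [
    [[-0.06,0,0,0,0,0]]
  ]
}}

```text
t: 7.17
tool_pos: [0.4693, -0.0332, 0.0283]
orientation: [3.14, -0.07, 0.006]
force: [10.3, -0.8, -2.1]
opening: 0.0003
gripper_force: 5.2
```

Emit:
{"fn": "arm_command", "kwargs": {
  "deltas": [
    [[-0.06,0,0,0,0,0]]
  ]
}}

```text
t: 7.25
tool_pos: [0.4687, -0.0332, 0.0284]
orientation: [3.14, -0.07, 0.007]
force: [9.5, 0.3, -2.9]
opening: 0.0007
gripper_force: 5.2
```

Emit:
{"fn": "arm_command", "kwargs": {
  "deltas": [
    [[-0.06,0,0,0,0,0]]
  ]
}}

```text
t: 7.33
tool_pos: [0.4681, -0.0332, 0.0284]
orientation: [3.14, -0.07, 0.006]
force: [10.1, -0.9, -2.6]
opening: 0.0002
gripper_force: 4.9
```

Emit:
{"fn": "arm_command", "kwargs": {
  "deltas": [
    [[-0.05,0,0,0,0,0]]
  ]
}}

```text
t: 7.42
tool_pos: [0.468, -0.0332, 0.0285]
orientation: [3.14, -0.07, 0.008]
force: [13.0, -0.3, -2.6]
opening: 0.0007
gripper_force: 6.3
```

Emit:
{"fn": "arm_command", "kwargs": {
  "deltas": [
    [[-0.05,0,0,0,0,0]]
  ]
}}

```text
t: 7.5
tool_pos: [0.4679, -0.0332, 0.0287]
orientation: [3.14, -0.07, 0.009]
force: [13.8, -1.3, -2.9]
opening: 0.0007
gripper_force: 6.5
```

Emit:
{"fn": "arm_command", "kwargs": {
  "deltas": [
    [[-0.05,0,0,0,0,0],[0,0,0,0,0,0]]
  ]
}}

```text
t: 7.67
tool_pos: [0.4675, -0.0332, 0.0289]
orientation: [3.14, -0.07, 0.01]
force: [12.8, -0.6, -2.1]
opening: 0.0004
gripper_force: 6.4
```

Emit:
{"fn": "arm_command", "kwargs": {
  "deltas": [
    [[0.1,0,0,0,0,0],[0,0,0,0,0,0]]
  ]
}}

```text
t: 7.83
tool_pos: [0.4676, -0.0332, 0.0283]
orientation: [3.14, -0.07, 0.006]
force: [10.3, -1.6, -2.0]
opening: 0.0003
gripper_force: 5.1
```

Emit:
{"fn": "arm_command", "kwargs": {
  "deltas": [
    [[0.1,0,0,0,0,0],[0,0,0,0,0,0]]
  ]
}}

```text
t: 8.0
tool_pos: [0.4677, -0.0332, 0.0279]
orientation: [3.14, -0.07, 0.003]
force: [6.7, -0.5, -2.2]
opening: 0.0007
gripper_force: 3.8
```

Emit:
{"fn": "arm_command", "kwargs": {
  "deltas": [
    [[0.1,0,0,0,0,0],[0,0,0,0,0,0]]
  ]
}}

```text
t: 8.17
tool_pos: [0.468, -0.0331, 0.0277]
orientation: [3.141, -0.07, 0.001]
force: [5.2, 0.0, 1.2]
opening: 0.0002
gripper_force: 2.3
```

Emit:
{"fn": "arm_command", "kwargs": {
  "deltas": [
    [[0.1,0,0,0,0,0],[0,0,0,0,0,0]]
  ]
}}

```text
t: 8.33
tool_pos: [0.4682, -0.0328, 0.0273]
orientation: [-3.141, 0.069, 0.002]
force: [1.2, -0.6, 1.1]
opening: 0.0002
gripper_force: 0.7
```

Emit:
{"fn": "arm_command", "kwargs": {
  "deltas": [
    [[0.1,0,0,0,0,0],[0,0,0,0,0,0]]
  ]
}}

```text
t: 8.5
tool_pos: [0.4689, -0.0327, 0.027]
orientation: [-3.14, 0.069, 0.003]
force: [-0.0, -0.6, 0.6]
opening: 0.0007
gripper_force: 0.0
```

Emit:
{"fn": "arm_command", "kwargs": {
  "deltas": [
    [[0.1,0,0,0,0,0],[0,0,0,0,0,0]]
  ]
}}

```text
t: 8.67
tool_pos: [0.4704, -0.0328, 0.0273]
orientation: [-3.141, 0.069, 0.001]
force: [0.2, 0.1, -0.5]
opening: 0.0005
gripper_force: 0.0
```

Pan stays, but friction alone could hold it; press once more to about 16 N to make sure.

Emit:
{"fn": "arm_command", "kwargs": {
  "deltas": [
    [[-0.1,0,0,0,0,0],[-0.1,0,0,0,0,0],[-0.1,0,0,0,0,0],[-0.1,0,0,0,0,0],[-0.1,0,0,0,0,0]]
  ]
}}

```text
t: 9.08
tool_pos: [0.4681, -0.0331, 0.0287]
orientation: [3.141, -0.07, 0.008]
force: [10.8, 0.8, -3.1]
opening: 0.0001
gripper_force: 5.4
```

Emit:
{"fn": "arm_command", "kwargs": {
  "deltas": [
    [[-0.1,0,0,0,0,0],[0,0,0,0,0,0]]
  ]
}}

```text
t: 9.25
tool_pos: [0.468, -0.0332, 0.0292]
orientation: [3.14, -0.07, 0.011]
force: [10.2, 0.9, -2.7]
opening: 0.0006
gripper_force: 5.3
```

Emit:
{"fn": "arm_command", "kwargs": {
  "deltas": [
    [[-0.05,0,0,0,0,0],[0,0,0,0,0,0]]
  ]
}}

```text
t: 9.42
tool_pos: [0.4679, -0.0332, 0.0295]
orientation: [3.14, -0.07, 0.012]
force: [11.2, -0.4, -1.9]
opening: 0.0005
gripper_force: 5.9
```

Emit:
{"fn": "arm_command", "kwargs": {
  "deltas": [
    [[-0.08,0,0,0,0,0],[0,0,0,0,0,0]]
  ]
}}

```text
t: 9.58
tool_pos: [0.4673, -0.0333, 0.0296]
orientation: [3.14, -0.07, 0.013]
force: [12.4, 0.8, -1.6]
opening: 0.0004
gripper_force: 6.2
```

Emit:
{"fn": "arm_command", "kwargs": {
  "deltas": [
    [[-0.08,0,0,0,0,0],[0,0,0,0,0,0]]
  ]
}}

```text
t: 9.75
tool_pos: [0.4668, -0.0333, 0.0297]
orientation: [3.14, -0.07, 0.014]
force: [12.1, 0.5, -2.7]
opening: 0.0007
gripper_force: 6.5
```

Emit:
{"fn": "arm_command", "kwargs": {
  "deltas": [
    [[-0.06,0,0,0,0,0],[0,0,0,0,0,0]]
  ]
}}

```text
t: 9.92
tool_pos: [0.4664, -0.0333, 0.0298]
orientation: [3.14, -0.07, 0.015]
force: [13.5, 0.7, -2.0]
opening: 0.0005
gripper_force: 6.8
```

Emit:
{"fn": "arm_command", "kwargs": {
  "deltas": [
    [[-0.06,0,0,0,0,0],[0,0,0,0,0,0]]
  ]
}}

```text
t: 10.08
tool_pos: [0.4664, -0.0333, 0.0301]
orientation: [3.14, -0.07, 0.016]
force: [14.4, 1.3, -2.7]
opening: 0.0004
gripper_force: 7.6
```

Emit:
{"fn": "arm_command", "kwargs": {
  "deltas": [
    [[-0.06,0,0,0,0,0],[0,0,0,0,0,0]]
  ]
}}

```text
t: 10.25
tool_pos: [0.4663, -0.0334, 0.0304]
orientation: [3.14, -0.07, 0.018]
force: [16.5, 0.8, -1.9]
opening: 0.0004
gripper_force: 8.4
```

Emit:
{"fn": "arm_command", "kwargs": {
  "deltas": [
    [[-0.06,0,0,0,0,0],[0,0,0,0,0,0]]
  ]
}}

```text
t: 10.42
tool_pos: [0.4663, -0.0334, 0.0307]
orientation: [3.14, -0.07, 0.02]
force: [17.6, 1.4, -2.1]
opening: 0.0004
gripper_force: 9.1
```

Solid stop reached at 8 mm. Back off.

Emit:
{"fn": "arm_command", "kwargs": {
  "deltas": [
    [[0.15,0,0,0,0,0],[0.15,0,0,0,0,0],[0.15,0,0,0,0,0],[0.1,0,0,0,0,0]]
  ]
}}

```text
t: 10.75
tool_pos: [0.468, -0.0331, 0.0287]
orientation: [3.14, -0.07, 0.007]
force: [6.8, -0.8, -3.2]
opening: 0.0002
gripper_force: 3.3
```

Emit:
{"fn": "arm_command", "kwargs": {
  "deltas": [
    [[0.1,0,0,0,0,0],[0.1,0,0,0,0,0],[0,0,0,0,0,0]]
  ]
}}

```text
t: 11.0
tool_pos: [0.4682, -0.033, 0.0279]
orientation: [3.141, -0.07, 0.001]
force: [3.2, -0.1, 0.0]
opening: 0.0009
gripper_force: 1.5
```

Emit:
{"fn": "arm_command", "kwargs": {
  "deltas": [
    [[0.1,0,0,0,0,0],[0,0,0,0,0,0]]
  ]
}}

```text
t: 11.17
tool_pos: [0.4683, -0.0329, 0.0274]
orientation: [-3.141, 0.069, 0.002]
force: [0.3, -0.6, 0.1]
opening: 0.0005
gripper_force: 0.0
```

Emit:
{"fn": "arm_command", "kwargs": {
  "deltas": [
    [[0.1,0,0,0,0,0],[0,0,0,0,0,0]]
  ]
}}

```text
t: 11.33
tool_pos: [0.4694, -0.0329, 0.0274]
orientation: [-3.141, 0.07, 0.001]
force: [-0.7, 0.7, 0.1]
opening: 0.0005
gripper_force: 0.0
```

The pan stops hard at the same place with 7 N of pull left, so the catch holds it. Withdraw.

Emit:
{"fn": "arm_command", "kwargs": {
  "deltas": [
    [[0.5,0,0,0,0,0],[0.5,0,0,0,0,0],[0,0,2.2,0,0,0],[0,0,2.2,0,0,0],[0,0,2.2,0,0,0],[-2,-2.5,2.7,0,0,0],[-2,-2.5,2.7,0,0,0],[-2,-2.5,2.7,0,0,0],[-2,-2.5,2.7,0,0,0],[0,0,0,0,0,0],[0,0,0,0,0,0]]
  ]
}}

```text
t: 12.25
tool_pos: [0.4012, -0.1342, 0.2033]
orientation: [3.139, -0.075, 0.007]
force: [-0.0, -0.2, -1.0]
opening: 0.0007
gripper_force: 0.0
```

```bash
python3 - <<'E'
from h import *
a,m=snap('wrist','w3');s=monitor.read_state();print(s['t'],s['tool_pos'],s['orientation']);np.save('w3.npy',np.r_[m['rvec'],m['tvec']])
cv2.imwrite('pics/w3b.png',cv2.resize(a[:260],None,fx=1.55,fy=1.55,interpolation=cv2.INTER_CUBIC))
E
```

```text
12.3 [ 0.40076448 -0.13291957  0.2015844 ] [ 3.14047438e+00 -7.24464696e-02  2.73424646e-03]
```

View pics/w3b.png

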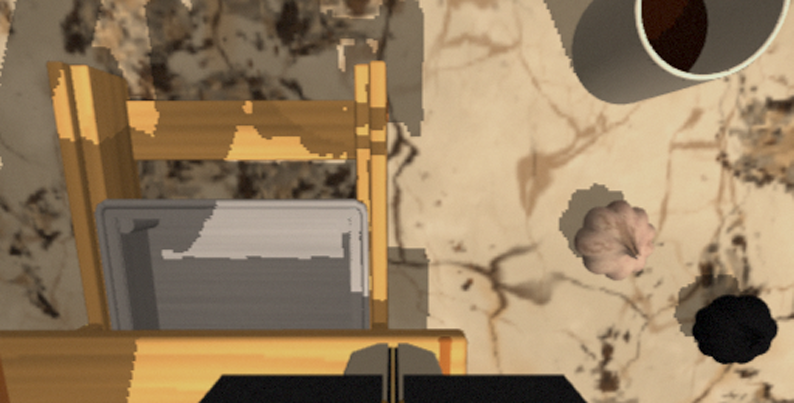

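Pan under the board, far lip at v=200, board edge at v=331; garlic (615,240), black bulb (735,329), mug rim (712,15).

```bash
python3 - <<'E'
from h import *
d=np.load('w3.npy');m=dict(eyes.camera_model('wrist'),rvec=d[:3],tvec=d[3:])
for n,u,v,z in [('lipL',97,200,.052),('lipR',368,200,.052),('br',465,331,.093),('bmid',232,331,.093),('garlic',615,240,.03),('black',735,329,.03),('mug',712,15,.097),('mugnear',712,78,.097)]: print(n,ray(m,u/1.55,v/1.55,z).round(4))
E
```

```text
lipL [0.4615 0.0511 0.052 ]
lipR [ 0.4531 -0.1217  0.052 ]
br [ 0.3758 -0.1767  0.093 ]
bmid [ 0.3826 -0.0383  0.093 ]
garlic [ 0.4162 -0.2911  0.03  ]
black [ 0.3464 -0.383   0.03  ]
mug [ 0.5381 -0.3023  0.097 ]
mugnear [ 0.5085 -0.3056  0.097 ]
```

Emit:
{"fn": "arm_command", "kwargs": {
  "deltas": [
    [[0.38,-3.95,0,0,0,0],[0.38,-3.95,0,0,0,0],[0.38,-3.95,0,0,0,0],[0.38,-3.95,0,0,0,0],[0,0,-3,0,0,0],[0,0,-3,0,0,0],[0,0,-3,0,0,0],[0,0,-2.5,0,0,0],[0,0,0,0,0,0],[0,0,0,0,0,0]]
  ],
  "gripper": 1
}}

```text
t: 13.13
tool_pos: [0.4143, -0.288, 0.0833]
orientation: [-3.137, 0.067, 0.008]
force: [0.5, -0.1, 0.8]
opening: 0.0624
gripper_force: 0.0
```

Emit:
{"fn": "arm_command", "kwargs": {
  "deltas": [
    [[0.15,-0.2,0,0,0,0],[0,-0.1,0,0,0,0],[0,0,0,0,0,0],[0,0,0,0,0,0],[0,0,0,0,0,0],[0,0,0,0,0,0],[0,0,-1.8,0,0,0],[0,0,-1.8,0,0,0],[0,0,-1.8,0,0,0],[0,0,-1.8,0,0,0],[0,0,0,0,0,0],[0,0,0,0,0,0]]
  ]
}}

```text
t: 14.13
tool_pos: [0.416, -0.2928, 0.0134]
orientation: [-3.139, 0.07, 0.003]
force: [0.4, -0.8, 1.3]
opening: 0.0933
gripper_force: 0.0
```

Emit:
{"fn": "arm_command", "kwargs": {
  "deltas": [
    [[0,0,-0.3,0,0,0],[0,0,0,0,0,0],[0,0,0,0,0,0],[0,0,0,0,0,0],[0,0,0,0,0,0],[0,0,0,0,0,0],[0,0,0,0,0,0],[0,0,0,0,0,0],[0,0,0,0,0,0]]
  ],
  "gripper": -1,
  "squeeze": 12
}}

```text
t: 14.88
tool_pos: [0.4171, -0.2936, 0.0114]
orientation: [3.14, -0.069, 0.001]
force: [-0.2, 0.3, 3.2]
opening: 0.0544
gripper_force: 12.0
```

Emit:
{"fn": "arm_command", "kwargs": {
  "deltas": [
    [[0,0,2,0,0,0],[0,0,3,0,0,0],[0,0,3,0,0,0],[0,0,3,0,0,0],[0,3.2,0,0,0,0],[0,3.2,0,0,0,0],[0,3.3,0,0,0,0],[0,3.3,0,0,0,0],[0,3.3,0,0,0,0],[0,3.3,0,0,0,0],[0,3.3,0,0,0,0],[0,3.3,0,0,0,0]]
  ]
}}

```text
t: 15.88
tool_pos: [0.4164, -0.0299, 0.121]
orientation: [-3.141, 0.07, -0.0]
force: [0.9, 0.2, 0.1]
opening: 0.0548
gripper_force: 12.0
```

Emit:
{"fn": "arm_command", "kwargs": {
  "deltas": [
    [[0,0,0,0,0,0],[0,0,0,0,0,0],[0,0,0,0,0,0]]
  ]
}}

```text
t: 16.13
tool_pos: [0.4169, -0.0317, 0.121]
orientation: [3.14, -0.068, -0.0]
force: [0.4, 0.1, -0.6]
opening: 0.0544
gripper_force: 12.0
```

```bash
python3 - <<'E'
from h import *
a,m=snap('wrist','w4');s=monitor.read_state();print(s['t'],s['tool_pos'],s['orientation'],s['opening'])
for p in [[.4135,-.0316,.12],s['tool_pos']]: print(proj(m,p))
np.save('w4.npy',np.r_[m['rvec'],m['tvec']])
cv2.imwrite('pics/w4b.png',cv2.resize(a[:300],None,fx=1.55,fy=1.55,interpolation=cv2.INTER_CUBIC))
E
```

```text
16.1833 [ 0.41688999 -0.0322041   0.12101585] [ 3.14036254e+00 -6.99617734e-02 -1.78156388e-04] 0.0543262973790383
[[252.88676367 240.36384739]]
[[253.69139017 235.45659974]]
```

View pics/w4b.png

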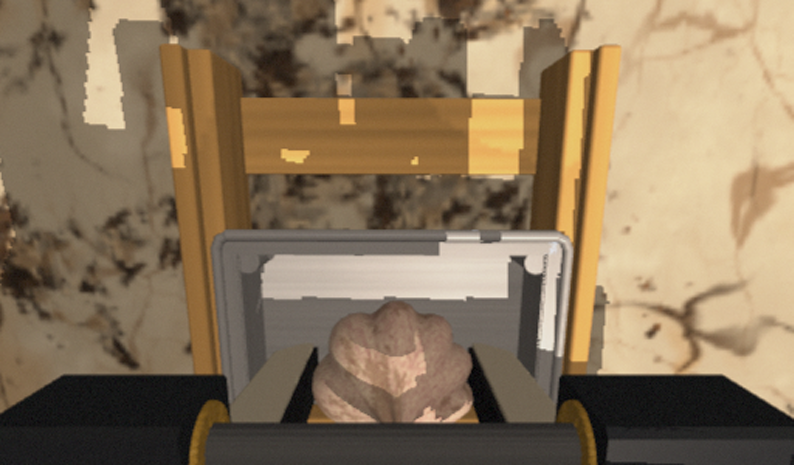

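Garlic is held at (393,365), above the open part of the pan (lip at v≈231). Checking its offset in x.

```bash
python3 - <<'E'
from h import *
d=np.load('w4.npy');m=dict(eyes.camera_model('wrist'),rvec=d[:3],tvec=d[3:])
for n,u,v,z in [('gfar',393,302,.137),('lip',393,231,.052),('innerwalltop',393,253,.052)]: print(n,ray(m,u/1.55,v/1.55,z).round(4))
E
```

```text
gfar [ 0.4449 -0.0333  0.137 ]
lip [ 0.4573 -0.0341  0.052 ]
innerwalltop [ 0.4467 -0.0336  0.052 ]
```

Emit:
{"fn": "arm_command", "kwargs": {
  "deltas": [
    [[-0.2,0,0,0,0,0],[-0.2,0,0,0,0,0],[0,0,-1.5,0,0,0],[0,0,-1.5,0,0,0],[0,0,-1.5,0,0,0],[0,0,-1.5,0,0,0],[0,0,0,0,0,0]]
  ]
}}

```text
t: 16.77
tool_pos: [0.4104, -0.0318, 0.0581]
orientation: [-3.14, 0.072, 0.008]
force: [-0.8, -0.4, -0.7]
opening: 0.0543
gripper_force: 12.0
```

Emit:
{"fn": "arm_command", "kwargs": {
  "deltas": [
    [[0,0,-0.8,0,0,0],[0,0,-0.8,0,0,0],[0,0,-0.8,0,0,0],[0,0,-0.8,0,0,0],[0,0,0,0,0,0]]
  ]
}}

```text
t: 17.18
tool_pos: [0.4118, -0.0313, 0.0274]
orientation: [-3.14, 0.07, 0.004]
force: [-0.5, 0.3, -0.2]
opening: 0.0541
gripper_force: 12.0
```

Emit:
{"fn": "arm_command", "kwargs": {
  "deltas": [
    [[0,0,-0.15,0,0,0],[0,0,-0.1,0,0,0],[0,0,0,0,0,0]]
  ]
}}

```text
t: 17.43
tool_pos: [0.4131, -0.0314, 0.0268]
orientation: [3.141, -0.069, 0.001]
force: [-0.1, 0.5, -0.1]
opening: 0.0543
gripper_force: 12.0
```

Emit:
{"fn": "arm_command", "kwargs": {
  "deltas": [
    [[0,0,0,0,0,0],[0,0,0,0,0,0],[0,0,0,0,0,0],[0,0,0,0,0,0],[0,0,0,0,0,0],[0,0,0,0,0,0]]
  ],
  "gripper": 0.7
}}

```text
t: 17.93
tool_pos: [0.4129, -0.0315, 0.0267]
orientation: [3.141, -0.07, 0.0]
force: [0.7, 0.1, 0.1]
opening: 0.0788
gripper_force: 0.0
```

Emit:
{"fn": "arm_command", "kwargs": {
  "deltas": [
    [[0,0,1,0,0,0],[0,0,1.5,0,0,0],[0,0,2.5,0,0,0],[0,0,3,0,0,0],[0,0,3,0,0,0],[-2,-2,3,0,0,0],[-2,-2,3,0,0,0],[-1,-2,1,0,0,0],[0,0,0,0,0,0],[0,0,0,0,0,0]]
  ]
}}

```text
t: 18.77
tool_pos: [0.3633, -0.0922, 0.2081]
orientation: [3.14, -0.074, 0.005]
force: [0.2, 0.6, -0.1]
opening: 0.0793
gripper_force: 0.0
```

```bash
python3 - <<'E'
from h import *
a,m=snap('wrist','w5');s=monitor.read_state();print(s['t'],s['tool_pos'])
np.save('w5.npy',np.r_[m['rvec'],m['tvec']])
b,_=snap('side','s5')
cv2.imwrite('pics/w5b.png',np.hstack([a,cv2.resize(b[150:290,185:310],(288,384))]))
E
```

```text
18.8167 [ 0.36297932 -0.09139886  0.20679874]
```

View pics/w5b.png

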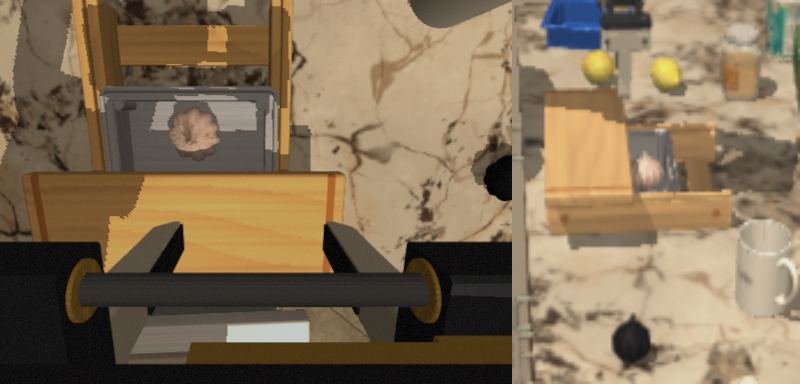

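Garlic sits in the pan at (194,132), lip at v=88, and the lemons, mug and black bulb are in place. Confirm the pan hasn't crept, then hand in.

```bash
python3 - <<'E'
from h import *
d=np.load('w5.npy');m=dict(eyes.camera_model('wrist'),rvec=d[:3],tvec=d[3:])
l=ray(m,190,87.5,.052);print(l)
if abs(l[0]-.4573)<.004: print(ticket.close_job())
E
```

```text
[ 0.45659886 -0.03554843  0.052     ]
the job is handed in; nothing more can be done
None
```

The job is handed in: the pan was pulled home with a peak reading of 17.6 N, the garlic is in it, and the lemons and mug were left alone. I judged the catch by feel because it is out of sight: the pan springs back to the same hard stop each time.

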